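# Prop open the wide bin of wall plugs

### The arm

A 6-joint arm with a two-finger parallel gripper is mounted at the origin on the work surface. World frame = base frame: x ahead of the robot, y to its left, z up, the work surface at z = 0. Lengths are in m, angles in rad, forces in N, time in s.
With the tool pointing down it reaches from about 0.425 to 0.95 m from the base axis. Payload 3.5 kg.
Tool frame: the origin (TCP) lies at the very end of the fingers, on their centre line; the grasp point (between the pads) lies 19 mm behind it; z points along the fingers, y is the line along which they close (so a half turn about z gives the same grasp; the last joint's range is limited). The gripper opens to 85 mm and grips with 20 to 120 N. Pads are 22 mm wide; open, the fingers measure 114 mm over their backs; the gripper's body (76 mm by 85 mm) begins 54 mm behind the grasp point. The pads swing forward as they close: fully open they stand 13 mm farther back than shut.
Start: joints at [-1.422, 0.286, 1.577, -0, 1.279, -0.15], TCP at [0.199, -0.645, 0.21] pointing down, gripper open.
Joint ranges: [-2.77, 2.77], [-0.9, 2.22], [0.21, 2.48], [-1.53, 4.67], [0.24, 2.81], [-2.84, 2.84]. Speed limits (rad/s): [2.79, 2.79, 3.14, 3.14, 3.14, 3.14].

### API

Orientations are given as a unit quaternion [x, y, z, w].
In Python, from plant import ctrl gives the robot as it stands.
- The arm moves only by the tool carry_out, never from a script. Its argument "deltas" is one flat list of numbers, 6 for each row, row after row: the shift along the tool's x, y, z in m, then the turn, a rotation vector about the tool's x, y, z in rad. A call has 1 to 5 rows; each row is the pose to reach, as a shift and turn from the pose commanded when the call began, along the tool's axes at that moment; what a row does not reach only later rows make up. A row lasts 1/8 s, in which the tool goes at most 62.5 mm and 10.7 degrees, less where a joint would pass 70% of its speed; a pose out of reach is approached as far as the arm can. A call with a gripper value outside its range is refused whole. "grip" is the opening in per cent of the stroke, from 0 (shut) to 100 (fully open), set as the call begins (left out, the last holds). The fingers move at their own pace and stop on an object; "grip_force" is the grip in N (left out, the last holds). Time passes only in rows, so rows that repeat a pose let the fingers close. It gives the time, the measured TCP pose, the force, the opening and the grip force at its end, in the units of the state.
- ctrl.get_state(): the state, without advancing time (a new reading comes with each control period).
- ctrl.read_camera(name): name is "side" or "top" or "wrist"; returns (picture, depth): 400x640x3 uint8, red, green, blue; 400x640 float32, m along the optical axis (not along the pixel's ray), 0 where there is no reading.
- ctrl.camera_model(name): a dict with "intrinsics" (3x3 intrinsics, pixels), "extrinsics" (4x4, takes a point from world to camera coordinates); the wrist camera has in their place "hand_eye" (4x4, takes a point from camera to tool coordinates, whose origin is the TCP and whose axes are the flange's). Camera axes: x right, y down, z forward; pixel columns grow to the right and rows downward; lengths in m; the calibration is good to about 2 mm. A picture is of the moment at which its call begins: read the wrist's pose just before it. camera_model takes no time and is no camera call.
- ctrl.sign_off(): hands the job in; it is judged then, once.
Trained networks look in the newest picture that a camera, given by its name, has taken for a name from the list of things; names that differ only in an ending like _2 or _b are one class to them, and where a whole thing is asked for, a point or a joint stands for the part that bears it (a point fixed in the world has none). Each returns a list of dicts, best first, with "score" (0 to 1); they miss things now and then, are a little off and sometimes report something else, mostly with a low value. They report only what shows in the picture. A call takes as long as a camera call.
- ctrl.find_in(camera, query): "uv" ([column, row] in pixels, amid what is visible of it).
The state is a dict: "time": time; "qpos": joint angles; "dq": joint speeds; "joint_efforts": joint torques, N m; "eef_pos": TCP position; "tcp_rot": TCP orientation; "contact_force": force on the tool from outside, world axes, zero at the start; "wrist_torque": the same for the moment, N m; "opening": opening from 0.0 (shut) to 1.0 (fully open); "finger_force": force on a finger pad.
Only numpy, scipy, OpenCV 4.12 (cv2) and the standard library are available. Lean on these libraries where they do the work, as an engineer would, in place of code of your own. Each camera call takes 0.05 s, during which the arm holds its last target. There are 200 camera calls.

### The job

Two lidded bins of wall plugs stand on the paint-store bench: lift the lid of the wider one by its front tab until its sprung stay has swung in underneath, then let the lid down gently onto the stay and let go, so that it stands propped open for scooping. Leave the narrow bin shut, and do not drop the lid.

Things in the scene. Friction and masses are not known exactly. Their poses are not given: they have to be found in the camera images.
- wide_bin_grip (a point): Grip point of the wide bin's lid: a steel tab 14 mm wide and high that sticks 50 mm out from the middle of the lid's front edge. The point is mid-thickness, 34 mm out from the lid, 16 mm from the tab's end, 116 mm above the bench when shut. Axes turn with the lid: x straight back to the hinge, y along the hinge, z up out of the lid. The hinge line lies 262 mm along +x, 5 mm along -z.
- wide_bin_lid (a joint): Lid angle, rad: 0 shut, growing as the front rises, stop at 1.25. Grey lid 228 x 292 x 10 mm, 0.4 kg, on a fixed blue bin 220 deep, 260 wide, 110 high, hinged on the side far from the robot. The hinge is free: let go, it falls shut. The stay passes under it once it is raised past about 0.86 (0.95 to 1.1 is ample); let down again, it rests on the stay at about 0.74.
- wide_bin_stay (a joint): Angle of the wide bin's stay, rad: a 118 mm steel arm with a white roller at its end, pivoted outside the bin's side wall (+y side). A light spring swings it up after the lid by itself; it need not be touched. About 0.11 when folded under the shut lid, 1.22 at its stop, where the lid's weight holds it.
- narrow_bin_lid (a joint): Lid angle of the narrow bin, rad, 0 shut; leave it shut. Same make, but the bin is 150 mm wide and its lid 182 mm; it stands on the other side of the bench, left or right.

How it is judged:
By the outcome, as a careful person would: the job done as asked, in the order asked, and still so for the second after the job is handed in, with the robot touching nothing.
It also fails if it takes over 40 s, if anything falls off the work surface, if the arm or the gripper's body presses on something with over 40 N, if the wrist force passes 120 N, or if a joint passes its speed limit or range.

## Working session

There is one attempt and no reset: what is moved stays moved. The work goes in short steps, Python scripts to look and compute and a tool call to move; the robot and the scene stay as the last step left them, time stands still between calls to the robot, and variables do not carry over. Pictures are saved under pics/ and viewed, at most 10 in all, crops included, and the job is handed in when it is done.

Besides the shell and the picture viewer there is one more tool, called after ">>>" by a JSON object that holds its "method" and its "body", one argument or row to a line. carry_out: Moves the arm, as the interface text tells. Its arguments: {"type":"object","properties":{"deltas":{"type":"array"},"grip":{"type":"number"},"grip_force":{"type":"number"}},"required":["deltas"]}

```bash
ls; mkdir -p pics; python3 - <<'E'
from plant import ctrl
import cv2,numpy as np
s=ctrl.get_state();print(s)
ims=[]
for c in("top","side"):
    im,d=ctrl.read_camera(c);np.savez(f"pics/{c}.npz",im=im,d=d);ims.append(im)
    m=ctrl.camera_model(c);print(c,m)
    for q in("wide_bin_grip","wide_bin_lid","narrow_bin_lid","wide_bin_stay"):
        print(q,ctrl.find_in(c,q)[:3])
print(ctrl.camera_model("wrist"))
cv2.imwrite("pics/a.png",cv2.resize(np.vstack(ims),(480,600))[:,:,::-1])
E
```

```text
pics
{'time': 0.0, 'qpos': array([-1.42201616e+00,  2.87160055e-01,  1.57821743e+00,  2.12988458e-05,
        1.27861553e+00, -1.50012465e-01]), 'dq': array([ 0.00187035,  0.00038004,  0.00046826, -0.00070721, -0.00208151,
        0.00030818]), 'joint_efforts': array([ 8.42873214e-04, -4.05981946e+01, -2.92624158e+01, -1.05967965e-04,
        5.72849429e-03, -1.33221383e-05]), 'eef_pos': array([ 0.19861392, -0.64435691,  0.20872911]), 'tcp_rot': array([ 9.88860858e-01,  1.48838045e-01,  1.09338786e-05, -1.20017058e-03]), 'contact_force': array([-0.23206666,  0.66734741, -0.31529031]), 'wrist_torque': array([ 0.01400708,  0.03568015, -0.014345  ]), 'finger_force': 0.0, 'opening': 1.0035427441780136}
top {'intrinsics': array([[381.45431267,   0.        , 323.79127376],
       [  0.        , 381.45431267, 204.15162066],
       [  0.        ,   0.        ,   1.        ]]), 'extrinsics': array([[ 0.01859415, -0.99919128,  0.03565179,  0.01525005],
       [-0.99904375, -0.01997902, -0.03888991,  0.61497149],
       [ 0.03957075, -0.03489457, -0.99860729,  0.97135511],
       [ 0.        , 
[... 697 characters left out ...]
ore': 0.83}, {'uv': [306.1, 269.2], 'score': 0.55}]
wide_bin_lid []
narrow_bin_lid [{'uv': [306.5, 267.3], 'score': 0.85}]
wide_bin_stay [{'uv': [304.0, 166.2], 'score': 0.62}]
{'intrinsics': array([[315.79744324,   0.        , 320.84012854],
       [  0.        , 315.79744324, 202.22764212],
       [  0.        ,   0.        ,   1.        ]]), 'hand_eye': array([[ 2.99583368e-04, -9.44972671e-01, -3.27149141e-01,
         8.50912801e-02],
       [ 9.99999558e-01,  5.74694051e-04, -7.44268914e-04,
        -2.49650951e-04],
       [ 8.91324449e-04, -3.27148774e-01,  9.44972426e-01,
        -1.62722920e-01],
       [ 0.00000000e+00,  0.00000000e+00,  0.00000000e+00,
         1.00000000e+00]])}
```

View pics/a.png

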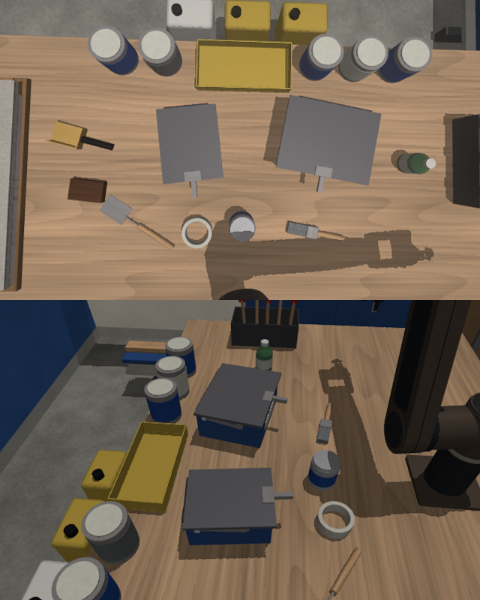

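The top view shows the wide lid on the right, around (436,187), with its tab at about (428,236). The narrow lid is on the left, around (254,191). Next I'll fit the wide lid and tab from depth.

```bash
cat > h.py <<'E'
import numpy as np,cv2
from plant import ctrl
from scipy.spatial.transform import Rotation as R
def world(d,m,s=None):
    K=m["intrinsics"];v,u=np.mgrid[:d.shape[0],:d.shape[1]]
    P=np.stack([(u-K[0,2])/K[0,0]*d,(v-K[1,2])/K[1,1]*d,d],-1)
    if "extrinsics" in m: T=np.linalg.inv(m["extrinsics"])
    else:
        T=np.eye(4);T[:3,:3]=R.from_quat(s["tcp_rot"]).as_matrix();T[:3,3]=s["eef_pos"];T=T@m["hand_eye"]
    return P@T[:3,:3].T+T[:3,3]
E
python3 - <<'E'
from h import *
for c in("top","side"):
    z=np.load(f"pics/{c}.npz");d=z["d"];W=world(d,ctrl.camera_model(c))
    m=(d>0)&(W[...,2]>.105)&(W[...,2]<.14)&(W[...,0]>.3)&(W[...,0]<.9)&(abs(W[...,1])<.5)
    n,l,st,ce=cv2.connectedComponentsWithStats(m.astype(np.uint8))
    for i in range(1,n):
        if st[i,4]<1500: continue
        p=W[l==i]
        body=cv2.morphologyEx((l==i).astype(np.uint8),cv2.MORPH_OPEN,np.ones((25,25)))>0
        q=W[body&(l==i)]
        r=cv2.minAreaRect(q[:,:2].astype(np.float32));b=cv2.boxPoints(r)
        tab=W[(l==i)&~(cv2.dilate(body.astype(np.uint8),np.ones((5,5)))>0)]
        print(c,st[i],r,"z",np.percentile(q[:,2],[5,50,95]));print(b)
        print(" tab",len(tab),tab.min(0),tab.max(0),np.median(tab,0)) if len(tab) else 0
E
```

```text
top [  367   127   141   131 12589] ((0.657991886138916, -0.24417348206043243), (0.2132500261068344, 0.2671005427837372), 1.0948357582092285) z [0.11938272 0.12204527 0.12472415]
[[ 0.54883456 -0.11268491]
 [ 0.55393815 -0.3797367 ]
 [ 0.7671492  -0.37566206]
 [ 0.7620456  -0.10861027]]
 tab 4949 [ 0.49369242 -0.39575244  0.1053264 ] [ 0.79298965 -0.07040614  0.12859272] [ 0.70388737 -0.20525393  0.12198297]
top [ 207  138   91  126 8309] ((0.6373699903488159, 0.20996710658073425), (0.23373118042945862, 0.15238694846630096), 7.116950988769531) z [0.11945419 0.12202144 0.12489548]
[[0.5119648  0.27109447]
 [0.5308448  0.1198816 ]
 [0.7627752  0.14883974]
 [0.7438952  0.3000526 ]]
 tab 1981 [0.47401734 0.0906753  0.11102949] [0.76065377 0.29928711 0.12730695] [0.61333662 0.12687737 0.12200988]
side [ 258   84  126   87 6954] ((0.6189321875572205, -0.22721874713897705), (0.29725518822669983, 0.15957942605018616), 81.15615844726562) z [0.11880258 0.12126079 0.12376226]
[[ 0.5172408  -0.3618123 ]
 [ 0.674923   -0.38634634]
 [ 0.72062355 -0.0926252 ]
 [ 0.5629414  -0.06809115]]
 tab 3384 [ 0.49168455 -0.39540278  0.10517878] [ 0.79192071 -0.0681876   0.12798019] [ 0.71163359 -0.18925513  0.12105941]
side [ 243  223  148   86 9920] ((0.6258801817893982, 0.20067447423934937), (0.21654222905635834, 0.13911090791225433), 9.524613380432129) z [0.11910533 0.12136696 0.1242581 ]
[[0.5075922  0.25135532]
 [0.53061104 0.11416211]
 [0.74416816 0.14999363]
 [0.7211493  0.28718683]]
 tab 5044 [0.47205793 0.08959651 0.10511972] [0.76023096 0.29963357 0.12674929] [0.62996623 0.22537372 0.12106517]
```

```bash
python3 - <<'E'
from h import *
for c in("top","side"):
    z=np.load(f"pics/{c}.npz");d=z["d"];W=world(d,ctrl.camera_model(c))
    m=(d>0)&(W[...,2]>.113)&(W[...,2]<.13)&(W[...,0]>.3)&(W[...,0]<.9)&(W[...,1]<-.02)&(W[...,1]>-.5)
    body=cv2.morphologyEx(m.astype(np.uint8),cv2.MORPH_OPEN,cv2.getStructuringElement(cv2.MORPH_ELLIPSE,(15,15)))
    q=W[(body>0)&m]
    r=cv2.minAreaRect(q[:,:2].astype(np.float32));b=cv2.boxPoints(r)
    print(c,r);print(b)
    tab=m&~(cv2.dilate(body,np.ones((3,3)))>0)
    n,l,st,ce=cv2.connectedComponentsWithStats(tab.astype(np.uint8))
    for i in range(1,n):
        if st[i,4]>15:
            t=W[l==i];v=cv2.fitLine(t[:,:2].astype(np.float32),2,0,.01,.01).ravel();e=(t[:,:2]-v[2:])@v[:2]
            print(st[i],"line",v,"ext",e.min(),e.max(),"z",np.median(t[:,2]), "head",np.arctan2(v[1],v[0]))
E
```

```text
top ((0.6575231552124023, -0.23525868356227875), (0.29337766766548157, 0.2351059466600418), 79.32099914550781)
[[ 0.51482373 -0.35762367]
 [ 0.7458578  -0.40119034]
 [ 0.8002226  -0.1128937 ]
 [ 0.56918854 -0.06932703]]
[414  82  34  13 105] line [ 0.23326029  0.9724143   0.88336337 -0.20297223] ext -0.04991537166926519 0.030793111716765808 z 0.12271755823620278 head 1.3353672
[472  83  32  14 110] line [ 0.2787217  0.9603719  0.8839106 -0.3413784] ext -0.04415371709612732 0.030329781592411172 z 0.12263176859223562 head 1.2883335
[530  86  21  13  88] line [ 0.4808463   0.8768049   0.8854047  -0.47239858] ext -0.028545324562439488 0.02252673811423289 z 0.12052870907253005 head 1.0691767
[377 136  15  38 242] line [ 0.9992779  -0.0379959   0.7202704  -0.10649356] ext -0.03599325464607791 0.051314937474930086 z 0.1218586274801029 head -0.038005054
[479 145  29  35 324] line [ 0.5191961   0.85465515  0.7327264  -0.36537272] ext -0.046319198713557524 0.03767223861557487 z 0.12186032570289079 head 1.0248863
[422 237  11  21 146] line [ 0.9844981  -0.1753952   0.5171568  -0.20748933] ext -
[... 722 characters left out ...]
 0.029700451513542694 z 0.12430600121496205 head 1.2830744
[307  85  21  11 136] line [ 0.9993058  -0.03725593  0.6796257  -0.36960948] ext -0.030211221027677076 0.029082346208119798 z 0.12111715939709933 head -0.037264552
[221 113  15  21 105] line [ 0.3362245   0.9417819   0.8848591  -0.19498827] ext -0.042057929937108746 0.027940445583499233 z 0.12287758661498283 head 1.2278912
[357 127  27  17 185] line [ 0.9467901   0.3218517   0.52494377 -0.20120731] ext -0.03442846004418084 0.03775655105994693 z 0.1219796785350934 head 0.3276846
[329 159   7   9  28] line [ 0.1055086   0.9944184   0.6075887  -0.08137035] ext -0.014587367639726413 0.006247620838048398 z 0.1204289779293996 head 1.465091
```

```bash
cat >> h.py <<'E'
yaw=np.radians(-10.6); G=np.array([.510,-.207,.116])
H=G+.262*np.array([np.cos(yaw),np.sin(yaw),0])-[0,0,.005]
def Rt(p,yaw=yaw):
    "tool pointing p rad below horizontal, heading yaw, x axis up/forward"
    return R.from_euler('z',yaw)*R.from_euler('y',p-np.pi/2)*R.from_matrix(np.diag([1,-1,-1.]))
def grip_at(th,g=G,h=H):
    "lid grip point when the lid stands at th"
    a=R.from_euler('z',yaw)*R.from_euler('y',th)*R.from_euler('z',-yaw)
    return h+a.apply(g-h)
def deltas(poses,s=None):
    "poses: list of (TCP pos, Rotation) -> flat list in tool axes"
    s=s or ctrl.get_state();r0=R.from_quat(s["tcp_rot"]);out=[]
    for p,r in poses:
        out+=list(r0.inv().apply(np.array(p)-s["eef_pos"]))+list((r0.inv()*r).as_rotvec())
    return [round(float(x),3) for x in out]
def line(p,r,n):
    s=ctrl.get_state();r0=R.from_quat(s["tcp_rot"]);w=(r0.inv()*r).as_rotvec()
    return [(s["eef_pos"]+(np.array(p)-s["eef_pos"])*k/n,r0*R.from_rotvec(w*k/n)) for k in range(1,n+1)]
E
python3 - <<'E'
from h import *
P=line([.42,-.19,.27],Rt(np.pi/2),9)
print(deltas(P[:5]));print(deltas(P))
E
```

```text
[0.038, -0.041, -0.007, -0.0, 0.0, 0.054, 0.077, -0.082, -0.013, -0.0, 0.0, 0.108, 0.115, -0.123, -0.02, -0.0, 0.0, 0.161, 0.154, -0.164, -0.027, -0.0, 0.0, 0.215, 0.192, -0.205, -0.033, -0.0, 0.0, 0.269]
[0.038, -0.041, -0.007, -0.0, 0.0, 0.054, 0.077, -0.082, -0.013, -0.0, 0.0, 0.108, 0.115, -0.123, -0.02, -0.0, 0.0, 0.161, 0.154, -0.164, -0.027, -0.0, 0.0, 0.215, 0.192, -0.205, -0.033, -0.0, 0.0, 0.269, 0.23, -0.246, -0.04, -0.0, 0.0, 0.323, 0.269, -0.288, -0.047, -0.0, 0.0, 0.376, 0.307, -0.329, -0.053, -0.0, 0.0, 0.43, 0.345, -0.37, -0.06, -0.0, 0.0, 0.484]
```

>>> {"method": "carry_out", "body": {
  "deltas": [0.038,-0.041,-0.007,0,0,0.054,0.077,-0.082,-0.013,0,0,0.108,0.115,-0.123,-0.02,0,0,0.161,0.154,-0.164,-0.027,0,0,0.215,0.192,-0.205,-0.033,0,0,0.269]
}}

```text
time: 1.12
eef_pos: [0.3225, -0.391, 0.2437]
tcp_rot: [1.0, 0.014, 0.0, 0.0]
contact_force: [0.3, 0.2, 0.1]
opening: 1.002
finger_force: 0.0
```

```bash
python3 - <<'E'
from h import *
s=ctrl.get_state();print(s["time"],s["qpos"],s["eef_pos"])
print(deltas(line([.42,-.19,.27],Rt(np.pi/2-.35),5)))
E
```

```text
1.125 [-1.08168336e+00 -1.17255030e-01  1.94617686e+00  2.75979066e-04
  1.31165483e+00  4.61395072e-01] [ 0.32251569 -0.39104242  0.24369949]
[0.021, -0.04, -0.005, -0.007, 0.07, 0.042, 0.041, -0.079, -0.011, -0.015, 0.139, 0.084, 0.062, -0.119, -0.016, -0.022, 0.209, 0.126, 0.082, -0.159, -0.021, -0.029, 0.278, 0.168, 0.103, -0.198, -0.026, -0.037, 0.348, 0.211]
```

```bash
python3 - <<'E'
from h import *
print(deltas(line([.46,-.2,.27],Rt(np.pi/2-.25),5)))
E
```

```text
[0.029, -0.037, -0.005, -0.005, 0.05, 0.042, 0.057, -0.075, -0.011, -0.01, 0.099, 0.085, 0.086, -0.112, -0.016, -0.016, 0.149, 0.127, 0.114, -0.15, -0.021, -0.021, 0.199, 0.169, 0.143, -0.187, -0.026, -0.026, 0.248, 0.212]
```

>>> {"method": "carry_out", "body": {
  "deltas": [0.029,-0.037,-0.005,-0.005,0.05,0.042,0.057,-0.075,-0.011,-0.01,0.099,0.085,0.086,-0.112,-0.016,-0.016,0.149,0.127,0.114,-0.15,-0.021,-0.021,0.199,0.169,0.143,-0.187,-0.026,-0.026,0.248,0.212]
}}

```text
time: 1.75
eef_pos: [0.4599, -0.2002, 0.2698]
tcp_rot: [0.988, -0.092, 0.125, 0.011]
contact_force: [0.4, 0.5, -0.8]
opening: 1.003
finger_force: 0.0
```

```bash
cat > kin.py <<'E'
from h import *
from scipy.optimize import least_squares
a,b,d,c=.439,.567,.101,-.0477
def fk(q,L):
    # q1 yaw, q2/q3 pitch (0 = up), q4 roll about forearm, q5 pitch, q6 roll; lateral offset d
    A=R.from_euler('z',q[0]);B=A*R.from_euler('y',q[1]);C=A*R.from_euler('y',q[1]+q[2])
    w=A.apply([0,d,0])+[0,0,c+L]+B.apply([0,0,a])+C.apply([0,0,b])
    F=C*R.from_euler('z',q[3])*R.from_euler('y',q[4])
    t=F*R.from_euler('z',q[5])*R.from_euler('z',-np.pi/2)
    return w+F.apply([0,0,L]),t
lo=np.array([-2.77,-.9,.21,-1.53,.24,-2.84]);hi=np.array([2.77,2.22,2.48,4.67,2.81,2.84])
def ik(p,r,L,q0):
    def f(q):
        x,t=fk(q,L);return np.r_[(x-p)*5,(r.inv()*t).as_rotvec()]
    s=least_squares(f,q0);e=f(s.x)
    return s.x,abs(e).max()
E
python3 - <<'E'
from kin import *
s=ctrl.get_state();q=s["qpos"];print(s["time"],q,s["eef_pos"])
for L in(.2,.25,.3,.35):
    x,t=fk(q,L);print(L,x-s["eef_pos"],(R.from_quat(s["tcp_rot"]).inv()*t).as_rotvec())
E
```

```text
1.75 [-0.67878177 -0.30553919  2.07105998  0.12966559  1.15679358  1.03789833] [ 0.4599203  -0.20021803  0.26981202]
0.2 [-0.01735582  0.00340606 -0.00225957] [ 6.97573700e-16 -1.63493836e-16 -3.14159265e+00]
0.25 [-0.00511636  0.0011377  -0.00068529] [ 6.97573700e-16 -1.63493836e-16 -3.14159265e+00]
0.3 [ 0.0071231  -0.00113066  0.000889  ] [ 6.97573700e-16 -1.63493836e-16 -3.14159265e+00]
0.35 [ 0.01936257 -0.00339901  0.00246328] [ 6.97573700e-16 -1.63493836e-16 -3.14159265e+00]
```

```bash
sed -i 's/-np.pi\/2)$/np.pi\/2)/' kin.py; python3 - <<'E'
from kin import *
s=ctrl.get_state()
for al in np.radians([20,35,45,55,70]):
    q=s["qpos"]
    for th in(-.01,0,.25,.5,.75,1.05):
        r=Rt(al+th) if th>=0 else Rt(al)
        p=grip_at(max(th,0))+r.apply([0,0,.019]) - (r.apply([0,0,.10]) if th<0 else 0)
        q,e=ik(p,r,.271,q)
        print(int(np.degrees(al)),th,np.round(q,2),round(e,4),"LIM" if ((q<lo+.05)|(q>hi-.05)).any() else "")
im,d=ctrl.read_camera("wrist");s=ctrl.get_state()
np.savez("pics/w.npz",im=im,d=d)
print(ctrl.find_in("wrist","wide_bin_grip")[:2],ctrl.find_in("wrist","wide_bin_lid")[:2])
cv2.imwrite("pics/w1.png",im[:,:,::-1])
E
```

```text
20 -0.01 [-1.11 -0.52  2.8   1.71  0.86 -0.64] 0.0 LIM
20 0 [-0.85 -0.06  2.58  2.17  0.78 -1.03] 0.0 LIM
20 0.25 [-0.78 -0.29  2.46  1.41  0.49 -0.18] 0.0 LIM
20 0.5 [-0.69 -0.26  2.23  0.59  0.61  0.67] 0.0 
20 0.75 [-0.6  -0.11  1.93  0.24  0.9   1.05] 0.0 
20 1.05 [-0.51  0.16  1.53  0.06  1.29  1.23] 0.0 
35 -0.01 [-0.97 -0.59  2.66  1.2   0.68 -0.06] 0.0 LIM
35 0 [-0.8  -0.16  2.5   1.69  0.49 -0.52] 0.0 LIM
35 0.25 [-0.72 -0.25  2.33  0.71  0.53  0.52] 0.0 
35 0.5 [-0.63 -0.16  2.07  0.26  0.83  0.98] 0.0 
35 0.75 [-0.56  0.02  1.77  0.08  1.16  1.17] 0.0 
35 1.05 [-0.48  0.31  1.35 -0.03  1.57  1.27] 0.0 
45 -0.01 [-0.88 -0.53  2.53  0.83  0.66  0.33] 0.0 LIM
45 0 [-0.75 -0.17  2.43  1.16  0.43  0.02] 0.0 
45 0.25 [-0.67 -0.19  2.23  0.4   0.66  0.82] 0.0 
45 0.5 [-0.6  -0.08  1.97  0.14  0.99  1.1 ] 0.0 
45 0.75 [-0.53  0.11  1.66  0.01  1.33  1.22] 0.0 
45 1.05 [-0.47  0.41  1.23 -0.07  1.75  1.28] 0.0 
55 -0.01 [-0.79 -0.43  2.4   0.51  0.72  0.66] 0.0 
55 0 [-0.7  -0.14  2.34  0.66  0.48  0.53] 0.0 
55 0.25 [-0.63 -0.12  2.13  0.21  0.81  1.  ] 0.0 
55 0.5 [-0.57  0.02  1.86  0.04  1.16  1.17] 0.0 
55 0.75 [-0.51  0.21  1.55 -0.04  1.51  1.25] 0.0 
55 1.05 [-0.45  0.52  1.11 -0.12  1.93  1.29] 0.0 
70 -0.01 [-0.68 -0.25  2.18  0.21  0.91  0.98] 0.0 
70 0 [-0.64 -0.05  2.19  0.24  0.69  0.95] 0.0 
70 0.25 [-0.58  0.02  1.97  0.04  1.06  1.15] 0.0 
70 0.5 [-0.53  0.16  1.71 -0.05  1.42  1.24] 0.0 
70 0.75 [-0.48  0.36  1.4  -0.12  1.76  1.28] 0.0 
70 1.05 [-0.43  0.67  0.96 -0.2   2.19  1.26] 0.0 
[{'uv': [318.0, 68.9], 'score': 0.76}] [{'uv': [317.8, 66.7], 'score': 0.72}]
```

View pics/w1.png

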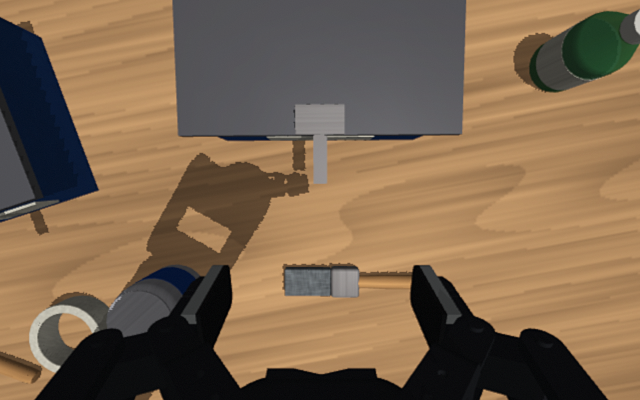

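The wrist view shows the lid's front edge at row 134, level in the picture, so the yaw is right. The tab runs from row 135 to 184 at column 320. I'll refine the tab position from wrist depth.

```bash
python3 - <<'E'
from kin import *
s=ctrl.get_state();z=np.load("pics/w.npz");W=world(z["d"],ctrl.camera_model("wrist"),s)
Z=np.zeros((400,640),bool);Z[140:190,300:340]=1
m=Z&(W[...,2]>.10)&(W[...,2]<.135)
t=W[m];ax=np.array([np.cos(yaw),np.sin(yaw)]);n=np.array([-ax[1],ax[0]])
u=(t[:,:2]-G[:2])@ax;v=(t[:,:2]-G[:2])@n
print(len(t),"along",u.min(),u.max(),"lat",v.min(),v.max(),np.median(v),"z",np.median(t[:,2]),
 "slope",np.polyfit(u,v,1)[0])
e=W[120:140,200:440];k=(e[...,2]>.11)&(e[...,2]<.13);u=(e[...,:2]-G[:2])@ax
for c in range(0,240,40):print("front edge",u[:,c][k[:,c]].min())
q=s["qpos"]
r=Rt(np.radians(65));p=G+r.apply([0,0,.019])
print(deltas(line(p-r.apply([0,0,.06]),r,4)))
E
```

```text
613 along -0.01659060280417308 0.02752674716506713 lat -0.006719648865249455 0.006905000017579622 -0.0002589515146674054 z 0.12123345921910367 slope 0.0038386018033654884
front edge 0.03148497279024683
front edge 0.03191353419539114
front edge 0.0323821704968263
front edge 0.02836692192734886
front edge 0.03339583789033109
front edge 0.03418284220814697
[0.001, -0.001, 0.03, -0.0, 0.047, 0.001, 0.002, -0.001, 0.061, -0.001, 0.093, 0.003, 0.003, -0.002, 0.091, -0.001, 0.14, 0.004, 0.004, -0.002, 0.121, -0.002, 0.187, 0.006]
```

>>> {"method": "carry_out", "body": {
  "deltas": [0.001,-0.001,0.03,0,0.047,0.001,0.002,-0.001,0.061,-0.001,0.093,0.003,0.003,-0.002,0.091,-0.001,0.14,0.004,0.004,-0.002,0.121,-0.002,0.187,0.006]
}}

```text
time: 2.4
eef_pos: [0.4924, -0.207, 0.152]
tcp_rot: [0.972, -0.093, 0.216, 0.021]
contact_force: [-0.2, -0.6, -0.2]
opening: 1.004
finger_force: 0.0
```

>>> {"method": "carry_out", "body": {
  "deltas": [0,0,0.02,0,0,0,0,0,0.04,0,0,0,0,0,0.06,0,0,0,0,0,0.06,0,0,0]
}}

```text
time: 2.9
eef_pos: [0.5164, -0.2108, 0.0966]
tcp_rot: [0.972, -0.093, 0.213, 0.019]
contact_force: [-0.4, -1.1, -1.0]
opening: 1.0
finger_force: 0.0
```

```bash
python3 - <<'E'
from kin import *
s=ctrl.get_state();print(s["time"],s["qpos"],s["eef_pos"],s["contact_force"])
r=R.from_quat(s["tcp_rot"]);print("grasp pt - G in lid axes",R.from_euler('z',-yaw).apply(s["eef_pos"]-r.apply([0,0,.019])-G), (r.inv()*Rt(np.radians(65))).as_rotvec())
im,d=ctrl.read_camera("wrist");cv2.imwrite("pics/w2.png",im[:,:,::-1])
E
```

```text
2.9 [-0.6656292  -0.05626128  2.22736786  0.34383687  0.61017748  0.84882014] [ 0.51643349 -0.2107678   0.0965519 ] [-0.3718548  -1.08793143 -0.98472851]
grasp pt - G in lid axes [-0.00093899 -0.0025109  -0.00219396] [ 0.00049358  0.00428922 -0.00563481]
```

View pics/w2.png

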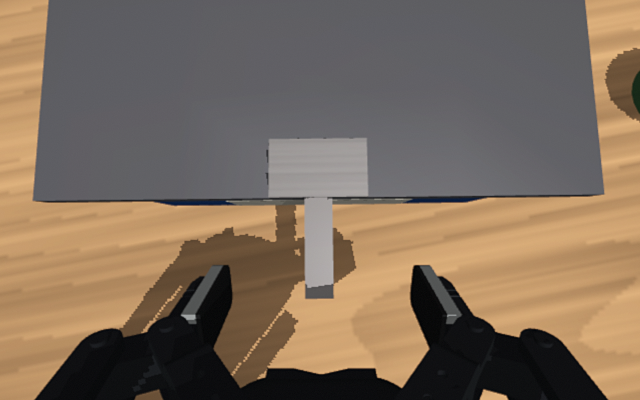

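The tab at column 319 is centred between the fingers (207 and 430), so I'll close the gripper.

>>> {"method": "carry_out", "body": {
  "deltas": [0,0,0,0,0,0,0,0,0,0,0,0,0,0,0,0,0,0,0,0,0,0,0,0,0,0,0,0,0,0],
  "grip": 0,
  "grip_force": 50
}}

```text
time: 3.58
eef_pos: [0.5177, -0.21, 0.0989]
tcp_rot: [0.972, -0.092, 0.215, 0.02]
contact_force: [-3.9, 2.7, 4.7]
opening: 0.141
finger_force: 49.4
```

```bash
cat > arc.py <<'E'
from kin import *
import sys
# rows for lid going from th0 to th1 in n rows, relative to present pose (commanded ~ measured), pivoting about the hinge
th0,th1,n=float(sys.argv[1]),float(sys.argv[2]),int(sys.argv[3])
s=ctrl.get_state();r=R.from_quat(s["tcp_rot"]);P=[]
for k in range(1,n+1):
    a=R.from_euler('z',yaw)*R.from_euler('y',(th1-th0)*k/n)*R.from_euler('z',-yaw)
    P.append((H+a.apply(s["eef_pos"]-H),a*r))
print(deltas(P,s))
E
python3 arc.py 0 0.25 5
python3 -c "
from h import *
s=ctrl.get_state();print(s['time'],s['eef_pos'],s['contact_force'],s['wrist_torque'],s['opening'],s['finger_force'])"
```

```text
[0.005, -0.0, -0.012, -0.0, -0.05, -0.0, 0.011, -0.0, -0.023, -0.0, -0.1, -0.0, 0.017, -0.0, -0.034, -0.001, -0.15, -0.0, 0.024, -0.0, -0.045, -0.001, -0.2, -0.0, 0.031, -0.0, -0.055, -0.001, -0.25, -0.0]
3.575 [ 0.51768192 -0.20998366  0.09893985] [-3.93040382  2.70503805  4.72220402] [0.37813343 0.35839878 0.14438503] 0.1413633824028769 49.39761221408844
```

>>> {"method": "carry_out", "body": {
  "deltas": [0.005,0,-0.012,0,-0.05,0,0.011,0,-0.023,0,-0.1,0,0.017,0,-0.034,-0.001,-0.15,0,0.024,0,-0.045,-0.001,-0.2,0,0.031,0,-0.055,-0.001,-0.25,0]
}}

```text
time: 4.2
eef_pos: [0.5222, -0.2108, 0.161]
tcp_rot: [0.991, -0.094, 0.091, 0.008]
contact_force: [1.8, 0.9, -2.1]
opening: 0.135
finger_force: 49.9
```

```bash
python3 arc.py 0.25 0.5 5
python3 - <<'E'
from kin import *
s=ctrl.get_state();print(s['time'],s['qpos'],s['eef_pos'],s['contact_force'],s['wrist_torque'],s['opening'],s['finger_force'])
r=R.from_quat(s["tcp_rot"]);v=R.from_euler('z',-yaw).apply(s["eef_pos"]-r.apply([0,0,.019])-H);print("th",np.arctan2(v[2],-v[0])-np.arctan2(.005,.262),np.hypot(v[0],v[2]))
E
```

```text
[0.005, -0.0, -0.012, -0.0, -0.05, -0.0, 0.011, -0.0, -0.023, -0.0, -0.1, -0.0, 0.017, -0.0, -0.034, -0.001, -0.15, -0.0, 0.024, -0.0, -0.045, -0.001, -0.2, -0.0, 0.031, -0.0, -0.055, -0.001, -0.25, -0.0]
4.2 [-0.59957898 -0.01697581  2.01563117  0.08832669  0.97626829  1.11757548] [ 0.52220934 -0.21077846  0.16099243] [ 1.76705015  0.86915014 -2.05455053] [ 0.20359536 -0.19129276  0.13719639] 0.13480879601674295 49.88490700721741
th 0.24619659156668844 0.2619341416370939
```

The lid is following its arc with very low forces. I'll repeat the same step.

>>> {"method": "carry_out", "body": {
  "deltas": [0.005,0,-0.012,0,-0.05,0,0.011,0,-0.023,0,-0.1,0,0.017,0,-0.034,-0.001,-0.15,0,0.024,0,-0.045,-0.001,-0.2,0,0.031,0,-0.055,-0.001,-0.25,0]
}}

```text
time: 4.82
eef_pos: [0.5419, -0.2143, 0.2206]
tcp_rot: [0.995, -0.095, -0.034, -0.003]
contact_force: [-1.2, 1.3, -0.9]
opening: 0.139
finger_force: 50.0
```

>>> {"method": "carry_out", "body": {
  "deltas": [0.005,0,-0.012,0,-0.05,0,0.011,0,-0.023,0,-0.1,0,0.017,0,-0.034,-0.001,-0.15,0,0.024,0,-0.045,-0.001,-0.2,0,0.031,0,-0.055,-0.001,-0.25,0]
}}

```text
time: 5.45
eef_pos: [0.576, -0.2204, 0.2742]
tcp_rot: [0.983, -0.093, -0.158, -0.015]
contact_force: [-2.5, 4.2, 0.0]
opening: 0.139
finger_force: 50.1
```

```bash
cat > st.py <<'E'
from kin import *
s=ctrl.get_state();print(s['time'],s['qpos'].round(3),s['eef_pos'],s['contact_force'],s['wrist_torque'],s['opening'],s['finger_force'])
r=R.from_quat(s["tcp_rot"]);v=R.from_euler('z',-yaw).apply(s["eef_pos"]-r.apply([0,0,.019])-H);print("th",np.arctan2(v[2],-v[0])-np.arctan2(.005,.262),np.hypot(v[0],v[2]))
E
python3 st.py; python3 arc.py .75 1.02 5
```

```text
5.45 [-0.489  0.31   1.456 -0.093  1.68   1.275] [ 0.57596087 -0.22040338  0.27416726] [-2.53518094  4.24448486  0.04881976] [ 0.43741677  0.10509981 -0.07387441] 0.1386046448627912 50.09689450263977
th 0.745939282173647 0.26165930922457353
[0.005, -0.0, -0.013, -0.0, -0.054, 0.0, 0.012, -0.0, -0.025, -0.0, -0.108, 0.0, 0.018, -0.0, -0.037, -0.001, -0.162, 0.0, 0.026, -0.0, -0.048, -0.001, -0.216, 0.0, 0.034, -0.0, -0.06, -0.001, -0.27, 0.0]
```

>>> {"method": "carry_out", "body": {
  "deltas": [0.005,0,-0.013,0,-0.054,0,0.012,0,-0.025,0,-0.108,0,0.018,0,-0.037,-0.001,-0.162,0,0.026,0,-0.048,-0.001,-0.216,0,0.034,0,-0.06,-0.001,-0.27,0]
}}

```text
time: 6.08
eef_pos: [0.6267, -0.2296, 0.3206]
tcp_rot: [0.953, -0.09, -0.288, -0.027]
contact_force: [-0.2, 2.7, -1.2]
opening: 0.139
finger_force: 50.0
```

>>> {"method": "carry_out", "body": {
  "deltas": [0,0,0,0,0,0,0,0,0,0,0,0,0,0,0,0,0,0,0,0,0,0,0,0]
}}

```text
time: 6.58
eef_pos: [0.6261, -0.2295, 0.3202]
tcp_rot: [0.953, -0.09, -0.287, -0.027]
contact_force: [0.4, 4.8, 1.1]
opening: 0.139
finger_force: 50.1
```

```bash
python3 st.py; python3 arc.py 1.01 .82 5; python3 - <<'E'
from h import *
ims=[]
for c in("side","top"):
    im,_=ctrl.read_camera(c);print(c,ctrl.find_in(c,"wide_bin_stay")[:2])
    ims.append(im[50:250,200:500] if c=="side" else im[80:280,320:620])
cv2.imwrite("pics/s3.png",cv2.resize(np.vstack(ims),None,fx=1.5,fy=1.5)[:,:,::-1])
E
```

```text
6.575 [-0.446  0.571  1.082 -0.159  2.053  1.281] [ 0.6261411  -0.22953763  0.32017071] [0.39055467 4.81777973 1.1396692 ] [ 0.68366518 -0.18454808 -0.4440272 ] 0.1387920263954353 50.098562836647034
th 1.0171854347381932 0.2614955983714515
[-0.003, 0.0, 0.009, 0.0, 0.038, -0.0, -0.007, 0.0, 0.018, 0.0, 0.076, -0.0, -0.009, 0.0, 0.027, 0.0, 0.114, -0.0, -0.012, 0.0, 0.037, 0.0, 0.152, -0.0, -0.014, 0.0, 0.046, 0.001, 0.19, -0.0]
side [{'uv': [311.1, 147.6], 'score': 0.68}]
top [{'uv': [383.2, 173.8], 'score': 0.7}, {'uv': [429.9, 152.1], 'score': 0.32}]
```

View pics/s3.png

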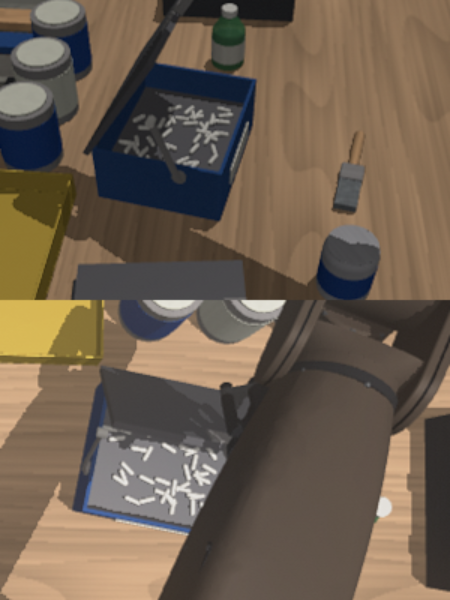

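Side view: the stay has swung up, running from its pivot at crop (180,178) to the roller at (150,122) under the raised lid. Now I'll lower the lid.

>>> {"method": "carry_out", "body": {
  "deltas": [-0.003,0,0.009,0,0.038,0,-0.007,0,0.018,0,0.076,0,-0.009,0,0.027,0,0.114,0,-0.012,0,0.037,0,0.152,0,-0.014,0,0.046,0.001,0.19,0]
}}

```text
time: 7.4
eef_pos: [0.5893, -0.2228, 0.289]
tcp_rot: [0.976, -0.093, -0.194, -0.019]
contact_force: [-0.2, 3.3, -0.7]
opening: 0.138
finger_force: 50.1
```

```bash
python3 st.py; python3 arc.py .825 .755 5
```

```text
7.4 [-0.476  0.378  1.355 -0.111  1.785  1.282] [ 0.58932659 -0.22284495  0.2889765 ] [-0.19495631  3.30402387 -0.67883681] [ 0.5405068  -0.12348184 -0.18993211] 0.1382283303166216 50.05533456802368
th 0.8249659043139275 0.2616357196488677
[-0.001, 0.0, 0.003, 0.0, 0.014, -0.0, -0.003, 0.0, 0.007, 0.0, 0.028, -0.0, -0.004, 0.0, 0.01, 0.0, 0.042, -0.0, -0.005, 0.0, 0.013, 0.0, 0.056, -0.0, -0.006, 0.0, 0.017, 0.0, 0.07, -0.0]
```

>>> {"method": "carry_out", "body": {
  "deltas": [-0.001,0,0.003,0,0.014,0,-0.003,0,0.007,0,0.028,0,-0.004,0,0.01,0,0.042,0,-0.005,0,0.013,0,0.056,0,-0.006,0,0.017,0,0.07,0]
}}

```text
time: 8.02
eef_pos: [0.5779, -0.2208, 0.2763]
tcp_rot: [0.982, -0.093, -0.161, -0.015]
contact_force: [-1.0, 5.8, 0.8]
opening: 0.134
finger_force: 50.1
```

>>> {"method": "carry_out", "body": {
  "deltas": [0,0,0.001,0,0.004,0,0,0,0.002,0,0.008,0,0,0,0.002,0,0.008,0]
}}

```text
time: 8.4
eef_pos: [0.5768, -0.2207, 0.275]
tcp_rot: [0.983, -0.094, -0.158, -0.015]
contact_force: [-2.3, 6.1, 1.7]
opening: 0.137
finger_force: 50.1
```

```bash
python3 st.py; python3 arc.py .745 .73 3
```

```text
8.4 [-0.489  0.312  1.452 -0.093  1.682  1.276] [ 0.5767553  -0.22065617  0.27496197] [-2.29468848  6.07155955  1.65622412] [ 0.91865136  0.26706475 -0.29354861] 0.13744394939219162 50.14431059360504
th 0.7503249967229846 0.2616131060960246
[-0.0, 0.0, 0.001, 0.0, 0.005, -0.0, -0.001, 0.0, 0.002, 0.0, 0.01, -0.0, -0.001, 0.0, 0.004, 0.0, 0.015, -0.0]
```

>>> {"method": "carry_out", "body": {
  "deltas": [0,0,0.001,0,0.005,0,-0.001,0,0.002,0,0.01,0,-0.001,0,0.003,0,0.013,0,-0.001,0,0.003,0,0.013,0]
}}

```text
time: 8.9
eef_pos: [0.5749, -0.2203, 0.2726]
tcp_rot: [0.984, -0.094, -0.152, -0.014]
contact_force: [-2.6, 6.4, 1.7]
opening: 0.137
finger_force: 50.2
```

```bash
python3 st.py
```

```text
8.9 [-0.491  0.301  1.468 -0.09   1.665  1.274] [ 0.57486764 -0.22027452  0.27262488] [-2.62431314  6.41760689  1.72320331] [ 0.95264405  0.38569422 -0.25328961] 0.13654418987078598 50.22540271282196
th 0.7383724876710456 0.26160917959017266
```

>>> {"method": "carry_out", "body": {
  "deltas": [0,0,0.001,0,0.005,0,-0.001,0,0.002,0,0.01,0,-0.001,0,0.003,0,0.013,0,-0.001,0,0.003,0,0.013,0]
}}

```text
time: 9.4
eef_pos: [0.5742, -0.2202, 0.2715]
tcp_rot: [0.985, -0.094, -0.143, -0.013]
contact_force: [-0.0, 5.7, 4.2]
opening: 0.136
finger_force: 50.6
```

```bash
python3 st.py;  python3 - <<'E'
from h import *
im,d=ctrl.read_camera("side");W=world(d,ctrl.camera_model("side"));np.savez("pics/s4.npz",im=im,d=d)
print(ctrl.find_in("side","wide_bin_stay")[:2])
cv2.imwrite("pics/s4.png",cv2.resize(im[30:210,220:420],None,fx=3,fy=3)[:,:,::-1])
E
```

```text
9.4 [-0.493  0.289  1.482 -0.086  1.646  1.273] [ 0.57421125 -0.22019893  0.27147938] [-0.00685675  5.72954775  4.22389145] [ 0.94852676  0.13350822 -0.17513049] 0.13638639531990893 50.55828809738159
th 0.7329016811972204 0.26159924478560137
[{'uv': [309.8, 150.8], 'score': 0.78}]
```

View pics/s4.png

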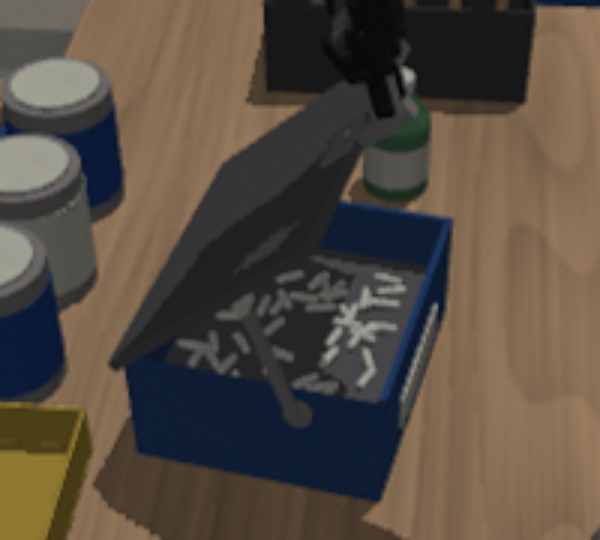

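The side view shows the lid's near edge resting on the roller at crop (240,305). The force stepped up and the lid stalled there, so the stay is carrying it and I can release.

>>> {"method": "carry_out", "body": {
  "deltas": [0,0,0,0,0,0,0,0,0,0,0,0,0,0,0,0,0,0,0,0,0,0,0,0],
  "grip": 70
}}

```text
time: 10.0
eef_pos: [0.5735, -0.2215, 0.2693]
tcp_rot: [0.985, -0.094, -0.144, -0.012]
contact_force: [-0.2, 1.0, 0.2]
opening: 0.696
finger_force: 0.0
```

```bash
python3 st.py;  python3 - <<'E'
from h import *
im,d=ctrl.read_camera("wrist");w=im
im,d=ctrl.read_camera("side")
cv2.imwrite("pics/s5.png",np.vstack([cv2.resize(w,(480,300)),cv2.resize(im[30:210,200:488],(480,300))])[:,:,::-1])
E
```

```text
10.0 [-0.494  0.291  1.484 -0.089  1.643  1.273] [ 0.5734998  -0.22145484  0.26929851] [-0.15458387  0.99608692  0.18725308] [-0.04058264 -0.12617328 -0.05525903] 0.6957985358211903 0.0
th 0.7256270549849588 0.2604219139795208
```

View pics/s5.png

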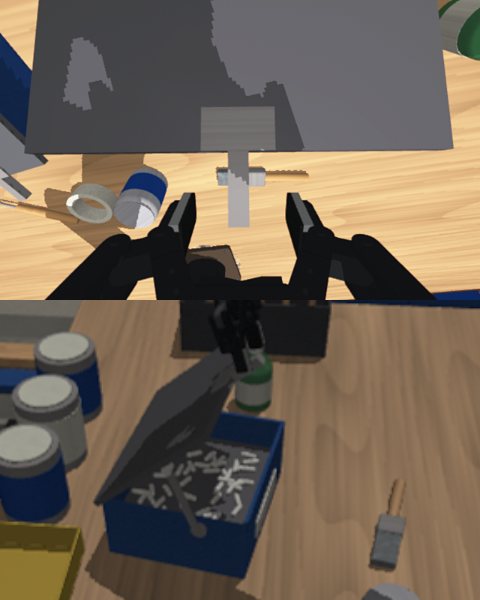

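The fingers are open and clear of the tab: it's at (238,190) in the wrist half, with the pads at (180,215) and (300,215). The lid stayed propped on the stay. I'll back off along the tool axis.

>>> {"method": "carry_out", "body": {
  "deltas": [0,0,-0.02,0,0,0,0,0,-0.05,0,0,0,0,0,-0.09,0,0,0,0,0,-0.12,0,0,0,0,0,-0.12,0,0,0]
}}

```text
time: 10.72
eef_pos: [0.6083, -0.2278, 0.3876]
tcp_rot: [0.985, -0.094, -0.141, -0.011]
contact_force: [-0.4, 0.4, -0.4]
opening: 0.702
finger_force: 0.0
```

```bash
python3 st.py;  python3 - <<'E'
from h import *
im,d=ctrl.read_camera("side");W=world(d,ctrl.camera_model("side"))
L=(W-H)@R.from_euler('z',yaw).as_matrix()   # lid-base axes
m=(d>0)&(L[...,0]<-.03)&(L[...,0]>-.2)&(abs(L[...,1])<.13)&(L[...,2]>.02)&(L[...,2]<.25)
p=L[m];p=p[abs(p[:,2]-(-p[:,0]*np.tan(.73)))<.03]
print(len(p),"lid angle",np.arctan(-np.polyfit(p[:,0],p[:,2],1)[0]))
cv2.imwrite("pics/s6.png",cv2.resize(im[:, 150:500],None,fx=1.4,fy=1.4)[:,:,::-1])
E
```

```text
10.725 [-0.479  0.332  1.223 -0.088  1.857  1.269] [ 0.60832385 -0.22775655  0.38762547] [-0.42862608  0.38136253 -0.36420756] [-0.01918411 -0.18635046  0.05219119] 0.701880045185437 0.0
th 1.064546530099767 0.33368214836909016
2429 lid angle 0.724411285077496
```

View pics/s6.png

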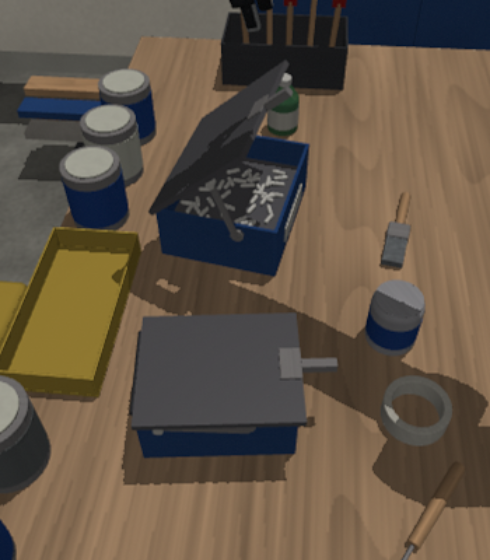

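The wide lid at (225,140) stands propped at about 0.73 rad on its stay. The narrow bin at (220,370) is shut, and the gripper at (245,10) is clear of everything.

```bash
python3 -c "
from plant import ctrl
print(ctrl.sign_off())"
```

```text
the job is handed in; nothing more can be done
None
```

The wide bin's lid stands propped open on its stay at about 0.73 rad, the narrow bin is still shut, and the job was handed in at about 11 s with the gripper clear of everything.

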